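# Push a rejected carton through the flap of the locked reject box

### The arm

A 6-joint arm with a two-finger parallel gripper is mounted at the origin on the work surface; the furniture and walls round the work are solid. World frame = base frame: x ahead of the robot, y to its left, z up, the work surface at z = 0. Lengths are in m, angles in rad, forces in N, time in s.
With the tool pointing down it reaches from about 0.3 to 0.875 m from the base axis. Payload 6.4 kg.
Tool frame: the origin (TCP) lies on the centre line of the jaws, within the pads' length; the fingertips stand 22 mm ahead of it and the grasp point (between the pads) lies 3 mm ahead of it; z points along the fingers, y is the line along which they close (so a half turn about z gives the same grasp; the last joint's range is limited). The gripper opens to 85 mm and grips with 20 to 120 N. Pads are 22 mm wide; open, the fingers measure 114 mm over their backs; the gripper's body (76 mm by 85 mm) begins 54 mm behind the grasp point. The pads swing forward as they close: fully open they stand 13 mm farther back than shut.
Start: joints at [-1.52, 0.181, 1.607, -0, 1.354, -0.206], TCP at [0.146, -0.556, 0.253] pointing down, gripper open.
Joint ranges: [-2.99, 2.99], [-0.89, 2.07], [0.3, 2.58], [-1.14, 4.28], [0, 2.63], [-3.12, 3.12]. Speed limits (rad/s): [2.57, 2.57, 3.01, 3.14, 3.14, 3.14].

### API

Orientations are given as a unit quaternion [w, x, y, z].
In Python, from bench import ctrl gives the robot as it stands. The module is installed in compiled form; this text tells all that it offers.
- The arm moves only by the tool servo_tool, never from a script. Its argument "commands" is a list of rows, each a list of 3 entries, a list of its own where there are three numbers: the shift along the tool's x, y, z in mm, then the turn about the tool's z in rad, then the finger opening in mm, from 0 to 85.4. In form: [[[dx, dy, dz], turn, jaw], ...]. A call has 1 to 20 rows; each row shifts and turns the commanded pose from where the row before left it, along the tool's axes as they then stand; what a row does not reach is not made up. A row lasts 1/8 s, in which the tool goes at most 62.5 mm and 10.7 degrees, less where a joint would pass 70% of its speed; a pose out of reach is approached as far as the arm can. A call with a gripper value outside its range is refused whole. The fingers move at their own pace and stop on an object; the grip force is fixed at half the most. Time passes only in rows, so rows that do not move let the fingers close. It gives the time, the measured TCP pose, the force, the opening and the grip force at its end, in the units of the state.
- ctrl.get_obs(): the state, without advancing time (a new reading comes with each control period).
- ctrl.camera(name): name is "side" or "top" or "wrist"; returns a dict with "color" (420x560x3 uint8, red, green, blue), "z_map" (420x560 float32, m along the optical axis (not along the pixel's ray), 0 where there is no reading), "fx", "fy", "cx", "cy" (pixels), "R" (3x3) and "t" (3): a world point X has camera coordinates R X + t. Camera axes: x right, y down, z forward; pixel columns grow to the right and rows downward; lengths in m; the calibration is good to about 2 mm. A picture is of the moment at which its call begins.
- ctrl.hand_in(): hands the job in; it is judged then, once.
The state is a dict: "time_s": time; "q": joint angles; "dq": joint speeds; "joint_efforts": joint torques, N m; "eef_pos": TCP position; "eef_rot": TCP orientation; "wrist_force": force on the tool from outside, world axes, zero at the start; "torque": the same for the moment, N m; "opening": opening from 0.0 (shut) to 1.0 (fully open); "grasp_force": force on a finger pad.
Only numpy, scipy, OpenCV 4.12 (cv2) and the standard library are available. Lean on these libraries where they do the work, as an engineer would, in place of code of your own. Each camera call takes 0.05 s, during which the arm holds its last target. There are 200 camera calls.

### The job

The green-and-white carton on the shelf of the grey reject box has failed inspection. Without picking it up, slide it across the shelf with the fingertips until it is in front of the doorway, then push it in through the flap until it drops into the bin, and draw the fingers back so that the flap swings fully shut behind it. Leave the small vial that shares the shelf where it stands, and do not disturb the purple carton and the vials on the desk.

Things in the scene. Friction and masses are not known exactly. Their poses are not given: they have to be found in the camera images.
- reject_box: Grey steel reject box, fixed, 310 mm wide (y +-155). Origin on the desk under the doorway's middle; x points into the box, y left, z up. In front (x -165 to 0 mm) a flat open shelf without rims, top at z 85 mm. Behind it the closed bin: front panel x -4 to 0, clear fixed lid with top at z 152, back at x 128 mm. In the panel a red-edged doorway: y -62 to +62, z 85 to 141 mm, closed by the flap.
- doorway (a point): Middle of the doorway's sill, on the shelf top at x 0 of the box; axes as the box. Steel guide cheeks, 30 mm high, flare from the doorway's sides (x -4, y +-62 mm) outward to (x -34, y +-87 mm). The shelf ends inside, 8 mm past this point, in a drop edge: a carton pushed until its middle is well past the edge tips over it and falls into the bin.
- bin_floor (a point): Middle of the bin's floor, 68 mm past the doorway in x and 75 mm below the shelf top; axes as the box. The bin is 117 mm deep and 304 mm wide inside. Two earlier navy-and-white rejects lie fixed near its left and right ends.
- flap (a joint): Clear flap with a red lower lip, 134 mm wide, hung inside the doorway from a level hinge at its top (x 6 mm, 54 mm above the shelf). 0 = hanging shut; grows to 1.4 rad as its lower edge is pushed into the box; it cannot swing outward. It weighs 30 g, yields to a light push (under 1 N) and falls shut by itself in about 1 s, slowed by a damper.
- carton: Green-and-white carton lying flat on the shelf: 91 mm long (its x), 53 mm wide (y), 36 mm high (z), 0.1 kg, sliding easily (friction about 0.25). Origin under its middle. Starts on the left or right half of the shelf, 90 mm beside the doorway's middle and 95 mm before it, its long side along the doorway wall within 0.3 rad, as it must go in (endwise it would lean in the bin and prop the flap).
- sample_vial: Small glass vial, 17 mm in diameter and 31 mm high, standing on the other half of the shelf, about 90 mm off the doorway's middle. Origin in the middle of its underside. Stays where it is.
- purple_carton: White-and-purple carton, 59 x 37 x 70 mm high, standing on the desk, in front of the robot to its left. Origin in the middle of its underside. Stays.
- vial_3: Glass vial, 19 mm in diameter, 38 mm high, standing on the desk right of the box. Origin in the middle of its underside. Stays.
- vial_4: Another such vial beside it, 19 mm in diameter, 38 mm high. Stays.

How it is judged:
By the outcome, as a careful person would: the job done as asked, in the order asked, and still so for the second after the job is handed in, with the robot touching nothing.
It also fails if it takes over 48 s, if anything falls off the work surface, if the arm or the gripper's body presses on something with over 40 N, if the wrist force passes 120 N, or if a joint passes its speed limit or range.

## Working session

There is one attempt and no reset: what is moved stays moved. The work goes in short steps, Python scripts to look and compute and a tool call to move; the robot and the scene stay as the last step left them, time stands still between calls to the robot, and variables do not carry over. Pictures are saved under pics/ and viewed, at most 10 in all, crops included, and the job is handed in when it is done.

Besides the shell and the picture viewer there is one more tool, called in YAML: its name, and indented under it one key for each argument. servo_tool: Moves the arm, as the interface text tells. Its arguments: {"type":"object","properties":{"commands":{"type":"array"}},"required":["commands"]}

```bash
mkdir -p pics; python3 - <<'E'
from bench import ctrl
import cv2,numpy as np
o=ctrl.get_obs(); print(o['time_s'],o['eef_pos'],o['eef_rot'],o['opening'])
for n in ['side','top']:
    c=ctrl.camera(n); cv2.imwrite(f'pics/{n}0.png',c['color'][:,:,::-1]); np.savez(f'{n}0.npz',**c)
    print(n,c['fx'],c['cx'],c['cy'],c['R'].round(3).tolist(),c['t'])
E
```

```text
0.0 [ 0.14603752 -0.55560919  0.25239102] [-8.69844318e-04  9.91768261e-01  1.28042786e-01  7.19986596e-05] 0.9992289480403986
side 409.44133383462884 275.24678852593496 209.10558584894343 [[-0.815, -0.58, -0.001], [-0.244, 0.344, -0.907], [0.526, -0.739, -0.422]] [0.45655993 0.1573714  0.89294486]
top 460.58338645359316 274.65318157613024 207.86032295825106 [[0.268, -0.963, -0.001], [-0.94, -0.262, -0.219], [0.211, 0.059, -0.976]] [-0.00594365  0.48455794  1.08070741]
```

View pics/side0.png

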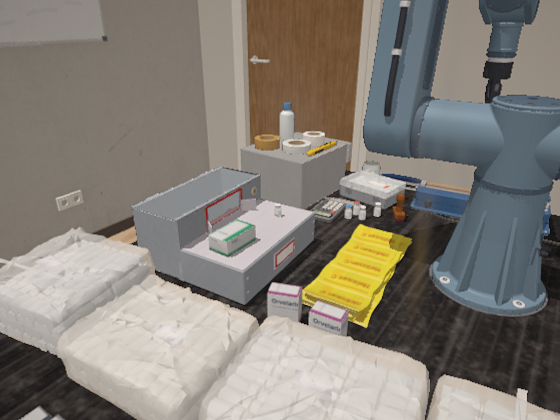

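View pics/top0.png

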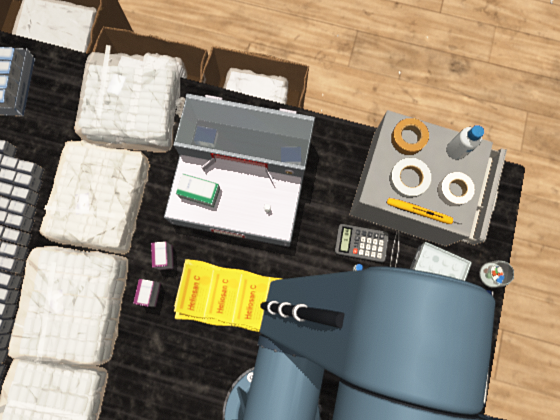

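The side view shows the carton at about (232,236), the vial at (278,210) and the flap at (225,205). The top view shows the carton at (198,188), the vial at (267,208) and the box spanning columns 165–315 and rows 95–243. Next I measure with the depth maps.

```bash
cat > h.py <<'E'
import numpy as np,cv2
def cloud(c):
    z=c['z_map'];v,u=np.mgrid[:z.shape[0],:z.shape[1]]
    p=np.stack([(u-c['cx'])/c['fx']*z,(v-c['cy'])/c['fy']*z,z],-1)
    P=(p-c['t'])@c['R']; P[z==0]=np.nan; return P
def rect(p):
    (c,s,a)=cv2.minAreaRect((p*1000).astype(np.float32)); return np.round(c,1),np.round(s,1),round(a,1)
def green(c):
    I=c['color'].astype(int); return (I[...,1]>I[...,0]+25)&(I[...,1]>I[...,2]+8)
E
python3 - <<'E'
from h import *
for n,(r0,r1,c0,c1) in {'top':(90,250,155,320),'side':(165,300,130,320)}.items():
    c=np.load(n+'0.npz'); P=cloud(c)[r0:r1,c0:c1]; g=green(c)[r0:r1,c0:c1]
    z=P[...,2]
    def big(m):
        k,l,s,_=cv2.connectedComponentsWithStats(m.astype(np.uint8)); return l==1+s[1:,4].argmax()
    sh=big(abs(z-.085)<.006); print(n,'shelf',rect(P[sh][:,:2]),np.median(z[sh]), cv2.boxPoints(cv2.minAreaRect((P[sh][:,:2]*1000).astype(np.float32))).round().tolist())
    for lo,hi in((.115,.128),):
        m=(z>lo)&(z<hi); k,l,s,ct=cv2.connectedComponentsWithStats(m.astype(np.uint8))
        for i in range(1,k):
            if s[i,4]>12: print('  ',ct[i]+[c0,r0],s[i,4],rect(P[l==i][:,:2]),np.median(z[l==i]))
    print('green',rect(P[g][:,:2]), np.nanpercentile(z[g],[5,50,95]))
    m=(z>.145)&(z<.162);print('rim',m.sum(),rect(P[m][:,:2]))
    I=c['color'][r0:r1,c0:c1].astype(int); red=(I[...,0]>I[...,1]+60)&(I[...,0]>I[...,2]+60)&(z>.09)
    if red.sum()>3: q=P[red]; print('red',red.sum(),q[q[:,1].argmax()],q[q[:,1].argmin()],np.nanmedian(q,0))
    v={'top':(267,208),'side':(278,210)}[n]; w=P[v[1]-r0-8:v[1]-r0+9,v[0]-c0-8:v[0]-c0+9].reshape(-1,3); w=w[(w[:,2]>.105)&(w[:,2]<.125)]; print('vial',len(w),w.mean(0),w[:,2].max())
E
```

```text
top shelf (array([466.2, 226.1]), array([171.8, 309.5]), 4.4) 0.08374712787013999 [[369.0, 374.0], [392.0, 65.0], [564.0, 78.0], [540.0, 387.0]]
   [195.76119403 152.50746269] 67 (array([533. , 339.5]), array([ 4.3, 92.9]), 2.6) 0.12146486948071487
   [285.31884058 169.57971014] 69 (array([548.2, 123.7]), array([ 5.2, 91. ]), 4.0) 0.12267381914478692
   [196.73902728 188.16488731] 843 (array([451.2, 309. ]), array([90.9, 52.7]), 88.8) 0.11975269549598525
green (array([451.5, 307.6]), array([89. , 50.4]), 86.9) [0.11619508 0.11963024 0.12241694]
rim 7195 (array([609.4, 238. ]), array([140.8, 311.6]), 4.7)
red 62 [0.53468867 0.29819611 0.12979405] [0.5449968  0.16647037 0.13201507] [0.54497417 0.22472028 0.12995634]
vial 35 [0.45393416 0.13942708 0.11288457] 0.11907526053591379
side shelf (array([525.9, 231.4]), array([296.8, 313.7]), 4.0) 0.08566822276602733 [[367.0, 378.0], [389.0, 65.0], [685.0, 85.0], [663.0, 398.0]]
   [292.17699115 169.55752212] 226 (array([569.2, -76.2]), array([179. ,  83.2]), 28.2) 0.1212930490006915
   [196.44756278 215.80945347] 677 (array([549.2, 255.9]), array([334.6, 123. ]), 71.4) 0.12149639268065919
   [231.61801242 231.80590062] 644 (array([449.9, 309.6]), array([92.3, 54.1]), 88.6) 0.12156206898040561
green (array([448.6, 310.3]), array([51.5, 90.7]), 0.5) [0.08915757 0.12130614 0.12268178]
rim 3264 (array([603.9, 164.5]), array([467.7, 167. ]), 87.9)
red 103 [0.5342862  0.29976176 0.11935921] [0.54664299 0.16401647 0.13216973] [0.53879379 0.24550753 0.14479294]
vial 39 [0.45223484 0.14168806 0.11092124] 0.11711282020565467
```

```bash
python3 - <<'E'
from h import *
P=np.concatenate([cloud(np.load(n+'0.npz')).reshape(-1,3) for n in('top','side')]); P=P[~np.isnan(P).any(1)]
xs=np.arange(.2,.8,.05); ys=np.arange(-.6,.65,.05)
print('y\\x',(xs*1000).astype(int))
for y in ys:
    r=[]
    for x in xs:
        m=(abs(P[:,0]-x)<.025)&(abs(P[:,1]-y)<.025); r.append(int(P[m,2].max()*1000) if m.sum()>2 else -1)
    print(round(y*1000),r)
E
```

```text
y\x [200 250 300 350 399 449 499 549 599 649 700 749 799]
-600 [-1, -1, -1, -1, -1, -1, -1, -1, -1, -1, -1, -1, -1]
-550 [536, -1, -1, -1, -1, -1, -1, -1, -1, -1, -1, -1, -1]
-500 [541, 2, 4, 1, 1, 0, 2, 1, 2, 2, 0, 2, -1]
-450 [542, 9, 41, 41, 40, 62, 64, 6, 3, 5, 4, 4, -1]
-400 [555, -1, 35, 40, 39, 63, 61, 3, 103, 105, 3, 1, -1]
-350 [561, 71, 56, 57, 57, 59, 150, 149, 150, 149, 151, 151, -1]
-300 [64, 61, 56, 58, 58, 58, 166, 183, 187, 155, 155, 154, -1]
-250 [32, 5, 56, 57, 57, 59, 172, 185, 186, 272, 274, 154, -1]
-200 [675, 74, 71, 54, 9, 12, 174, 178, 184, 176, 240, 157, -1]
-150 [692, 22, 41, 40, 41, 19, 171, 183, 180, 186, 186, 183, -1]
-100 [803, 803, 802, 39, 40, 19, 166, 178, 179, 184, 186, 180, -1]
-50 [804, 805, 803, 6, 17, 18, 155, 156, 155, 156, 155, 153, -1]
0 [786, 788, 787, 4, 5, 5, 6, 5, 4, 6, 4, 4, -1]
50 [585, 678, 595, 5, 88, 86, 83, 6, 5, 4, 4, 5, -1]
100 [342, 436, 341, 5, 89, 90, 89, 156, 156, 156, 156, 4, -1]
150 [19, 19, 22, 4, 89, 119, 118, 157, 157, 156, 154, 5, -1]
200 [21, 21, 21, 6, 89, 88, 89, 155, 155, 156, 153, 6, -1]
250 [27, 28, 25, 67, 122, 123, 121, 157, 156, 155, -1, 3, -1]
300 [35, 36, 36, 83, 123, 125, 124, 156, 159, 155, -1, 6, -1]
350 [74, 74, 74, 87, 122, 127, 123, 157, 155, 155, -1, 7, -1]
400 [75, 72, 72, 79, 85, 86, 87, 156, 155, 155, -1, 5, -1]
450 [104, 99, 86, 86, 84, 82, 82, 107, 108, 107, 108, 109, -1]
500 [106, 102, 89, 96, 91, 93, 90, 107, 111, 114, 115, 112, -1]
550 [110, 99, 92, 94, 90, 95, 91, 111, 118, 115, 116, 110, -1]
600 [111, 97, 93, 92, 91, 94, 101, 114, 116, 114, 116, 108, -1]
```

servo_tool:
  commands:
    - [[40,-29,0],0,20]
    - [[40,-29,0],0,20]
    - [[40,-29,0],0,20]
    - [[40,-29,0],0,20]
    - [[40,-29,0],0,20]
    - [[40,-29,0],0,20]
    - [[40,-29,0],0,20]
    - [[40,-29,0],0,20]
    - [[15,-43,0],0,20]
    - [[15,-43,0],0,20]
    - [[15,-43,0],0,20]
    - [[15,-43,0],0,20]
    - [[15,-43,0],0,20]
    - [[15,-43,0],0,20]
    - [[15,-43,0],0,20]
    - [[15,-43,0],0,20]

```text
time_s: 2.1
eef_pos: [0.4251, 0.1142, 0.2531]
eef_rot: [0.0, 0.992, 0.128, -0.0]
wrist_force: [1.0, -0.4, -0.4]
opening: 0.232
grasp_force: 0.0
```

servo_tool:
  commands:
    - [[15,-43,0],0,20]
    - [[15,-43,0],0,20]
    - [[15,-43,0],0,20]
    - [[15,-43,0],0,20]
    - [[15,-43,0],0,20]
    - [[15,-43,0],0,20]
    - [[0,0,0],-0.174,20]
    - [[0,0,0],-0.174,20]
    - [[0,0,0],-0.174,20]
    - [[0,0,0],-0.174,20]
    - [[0,0,0],-0.174,20]
    - [[0,0,0],-0.174,20]
    - [[0,0,0],-0.174,20]
    - [[0,0,0],-0.173,20]
    - [[0,0,0],0,20]

```text
time_s: 3.98
eef_pos: [0.4466, 0.385, 0.2528]
eef_rot: [-0.0, 0.68, 0.733, -0.0]
wrist_force: [-0.0, -0.5, 0.6]
opening: 0.234
grasp_force: 0.0
```

```bash
cat >> h.py <<'E'
from scipy.spatial.transform import Rotation as Ro
YAW=.0768; O=np.array([.545,.233]); X=np.array([np.cos(YAW),np.sin(YAW)]); Y=np.array([-X[1],X[0]])
def tobox(p): d=np.asarray(p)[...,:2]-O; return np.stack([d@X,d@Y],-1)*1000
def state(ctrl):
    o=ctrl.get_obs(); R=Ro.from_quat(np.roll(o['eef_rot'],-1)).as_matrix()
    h=np.arctan2(R[1,0],R[0,0]); print('t',round(o['time_s'],2),'world',o['eef_pos'].round(4),'box',tobox(o['eef_pos']).round(1),'head-YAW',round(h-YAW,4),'tilt',R[:,2].round(4),'F',np.round(o['wrist_force'],2),'open',o['opening']*85.4)
    return o,R
E
python3 - <<'E'
from h import *; from bench import ctrl
state(ctrl)
E
```

```text
t 3.98 world [0.4466 0.385  0.2528] box [-86.4 159.1] head-YAW 1.5695 tilt [-8.e-04 -4.e-04 -1.e+00] F [-0.02 -0.49  0.62] open 19.993169134670264
```

servo_tool:
  commands:
    - [[0,0,30],0,20]
    - [[0,0,30],0,20]
    - [[0,0,30],0,20]
    - [[0,0,20],0,20]
    - [[0,0,10],0,20]
    - [[0,0,8],0,20]
    - [[0,0,5],0,20]
    - [[0,0,0],0,20]

```text
time_s: 4.97
eef_pos: [0.447, 0.3852, 0.1205]
eef_rot: [0.0, 0.68, 0.734, 0.0]
wrist_force: [-0.7, -0.5, 0.3]
opening: 0.231
grasp_force: 0.0
```

```bash
python3 - <<'E'
from h import *; from bench import ctrl
state(ctrl)
c=ctrl.camera('side'); cv2.imwrite('pics/side1.png',cv2.resize(c['color'][150:300,120:330,::-1],None,fx=3.5,fy=3.5))
E
```

```text
t 4.97 world [0.447  0.3852 0.1205] box [-86.1 159.2] head-YAW 1.5706 tilt [ 2.e-04  1.e-04 -1.e+00] F [-0.67 -0.46  0.28] open 19.698974394537878
```

View pics/side1.png

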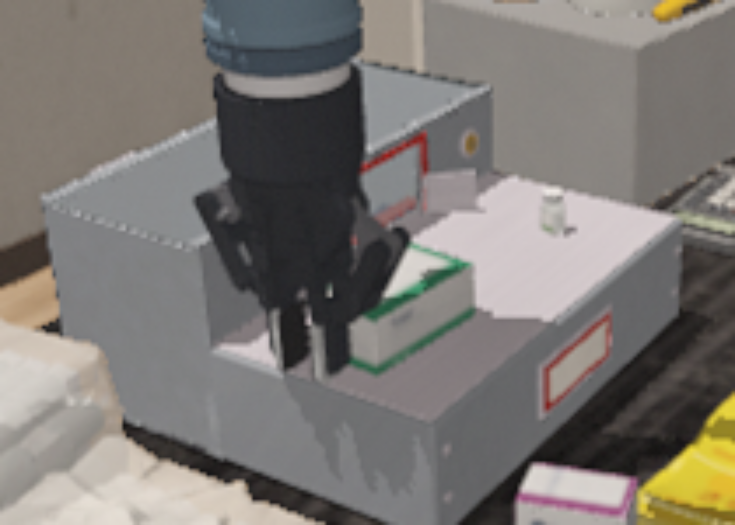

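The crop shows both fingertips just above the shelf beside the carton's left end (about (300,370)) and touching nothing. Next I push along the shelf.

servo_tool:
  commands:
    - [[-6,0,0],0,20]
    - [[-6,0,0],0,20]
    - [[-6,0,0],0,20]
    - [[-5,0,0],0,20]
    - [[-5,0,0],0,20]
    - [[-5,0,0],0,20]
    - [[-5,0,0],0,20]
    - [[-5,0,0],0,20]
    - [[-5,0,0],0,20]
    - [[-5,0,0],0,20]
    - [[-5,0,0],0,20]
    - [[-5,0,0],0,20]
    - [[-5,0,0],0,20]
    - [[-5,0,0],0,20]
    - [[-5,0,0],0,20]
    - [[-4,0,0],0,20]
    - [[-3,0,0],0,20]
    - [[0,0,0],0,20]

```text
time_s: 7.28
eef_pos: [0.4534, 0.3001, 0.1202]
eef_rot: [0.0, 0.679, 0.734, -0.0]
wrist_force: [0.2, 0.9, -0.6]
opening: 0.235
grasp_force: 0.0
```

```bash
cat >> h.py <<'E'
def carton(c):
    P=cloud(c); b=tobox(P); z=P[...,2]
    m=(z>.114)&(z<.127)&(b[...,0]>-165)&(b[...,0]<-8)&(abs(b[...,1])<155)
    k,l,s,_=cv2.connectedComponentsWithStats(m.astype(np.uint8))
    for i in range(1,k):
        if s[i,4]>100: print(' carton?',s[i,4],rect(b[l==i]), 'min',b[l==i].min(0).round(1),'max',b[l==i].max(0).round(1))
E
python3 - <<'E'
from h import *; from bench import ctrl
state(ctrl)
for n in('top','side'):
    c=ctrl.camera(n); print(n); carton(c)
cv2.imwrite('pics/side2.png',cv2.resize(c['color'][150:300,120:330,::-1],None,fx=3.5,fy=3.5))
E
```

```text
t 7.28 world [0.4534 0.3001 0.1202] box [-86.2  73.9] head-YAW 1.5707 tilt [-1.e-04 -3.e-04 -1.e+00] F [ 0.25  0.87 -0.59] open 20.04324216233151
top
 carton? 729 (array([-83626.9,  14074.4]), array([53338.4, 82550.5]), 0.4) min [-110.1  -27.2] max [-56.7  55.5]
side
 carton? 245 (array([-103433.5,   28803.2]), array([ 24424.1, 114284. ]), 6.1) min [-111.9  -27.4] max [-85.6  86.5]
```

View pics/side2.png

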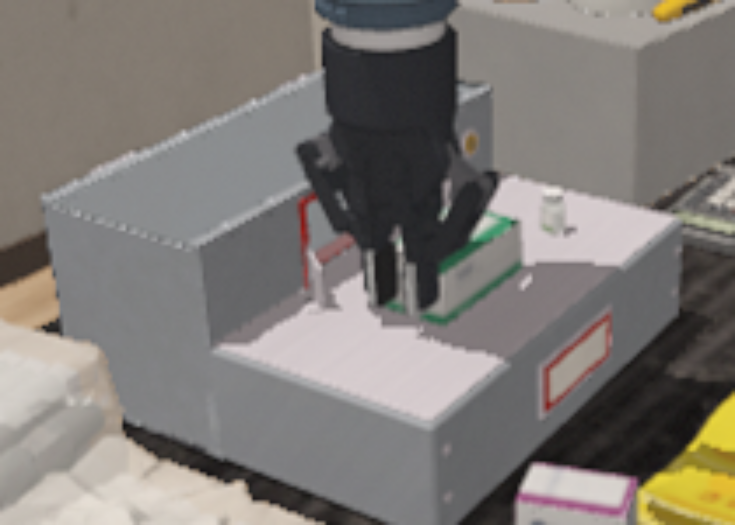

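The crop and depth agree: the carton is aligned with the wall within 0.4°, its right end at y −27 mm, and the vial untouched at (552,210). About 18 mm more is needed; then I back off, lift, and turn for the inward push.

servo_tool:
  commands:
    - [[-5,0,0],0,20]
    - [[-5,0,0],0,20]
    - [[-5,0,0],0,20]
    - [[-3,0,0],0,20]
    - [[0,0,0],0,20]
    - [[10,0,0],0,20]
    - [[15,0,0],0,20]
    - [[0,0,-30],0,20]
    - [[0,0,-30],0,20]
    - [[-20,-14,0],0,40]
    - [[-20,-14,0],0,40]
    - [[-20,-14,0],0,40]
    - [[-21,-14,0],0,40]

```text
time_s: 9.0
eef_pos: [0.4028, 0.2227, 0.1805]
eef_rot: [0.0, 0.679, 0.734, 0.0]
wrist_force: [0.3, -0.4, 0.2]
opening: 0.462
grasp_force: 0.0
```

servo_tool:
  commands:
    - [[0,0,0],0.1745,40]
    - [[0,0,0],0.1745,40]
    - [[0,0,0],0.1745,40]
    - [[0,0,0],0.1745,40]
    - [[0,0,0],0.1745,40]
    - [[0,0,0],0.1745,40]
    - [[0,0,0],0.1745,40]
    - [[0,0,0],0.1745,40]
    - [[0,0,0],0.1745,40]
    - [[0,0,0],0,40]

```text
time_s: 10.25
eef_pos: [0.4032, 0.2231, 0.1804]
eef_rot: [-0.0, 0.999, 0.04, 0.0]
wrist_force: [-0.5, 0.0, 0.8]
opening: 0.471
grasp_force: 0.0
```

```bash
python3 - <<'E'
from h import *; from bench import ctrl
state(ctrl)
for n in('top','side'):
    c=ctrl.camera(n); print(n); carton(c)
E
```

```text
t 10.25 world [0.4032 0.2231 0.1804] box [-142.1    1. ] head-YAW 0.003 tilt [ 2.e-04  2.e-04 -1.e+00] F [-0.48  0.03  0.75] open 40.21707065791691
top
 carton? 177 (array([-82173.5, -34491.6]), array([21423.9, 48702.1]), 89.4) min [-106.5  -45.2] max [-57.8 -23.7]
side
 carton? 526 (array([-84785.4,    127.4]), array([93871.3, 54871.4]), 89.4) min [-112.3  -46.9] max [-57.  47.]
```

servo_tool:
  commands:
    - [[0,-1,25],0,40]
    - [[0,0,20],0,40]
    - [[0,0,10],0,40]
    - [[0,0,6],0,40]
    - [[0,0,0],0,40]
    - [[6,0,0],0,40]
    - [[6,0,0],0,40]
    - [[5,0,0],0,40]
    - [[5,0,0],0,40]
    - [[5,0,0],0,40]
    - [[5,0,0],0,40]
    - [[5,0,0],0,40]
    - [[5,0,0],0,40]
    - [[5,0,0],0,40]
    - [[5,0,0],0,40]

```text
time_s: 12.22
eef_pos: [0.4553, 0.2273, 0.1192]
eef_rot: [0.0, 0.999, 0.039, -0.0]
wrist_force: [0.2, 0.3, 0.3]
opening: 0.469
grasp_force: 0.2
```

servo_tool:
  commands:
    - [[5,0,0],0,40]
    - [[5,0,0],0,40]
    - [[5,0,0],0,40]
    - [[5,0,0],0,40]
    - [[5,0,0],0,40]
    - [[5,0,0],0,40]
    - [[5,0,0],0,40]
    - [[5,0,0],0,40]
    - [[5,0,0],0,40]
    - [[4,0,0],0,40]
    - [[0,0,0],0,40]

```text
time_s: 13.6
eef_pos: [0.5043, 0.2311, 0.1193]
eef_rot: [-0.0, 0.999, 0.039, 0.0]
wrist_force: [0.6, 0.2, 0.8]
opening: 0.469
grasp_force: 0.0
```

```bash
python3 - <<'E'
from h import *; from bench import ctrl
state(ctrl)
c=ctrl.camera('side'); cv2.imwrite('pics/side3.png',cv2.resize(c['color'][150:300,120:330,::-1],None,fx=3.5,fy=3.5))
E
```

```text
t 13.6 world [0.5043 0.2311 0.1193] box [-40.7   1.2] head-YAW 0.0004 tilt [ 5.e-04  0.e+00 -1.e+00] F [0.6  0.16 0.76] open 40.08206782635214
```

View pics/side3.png

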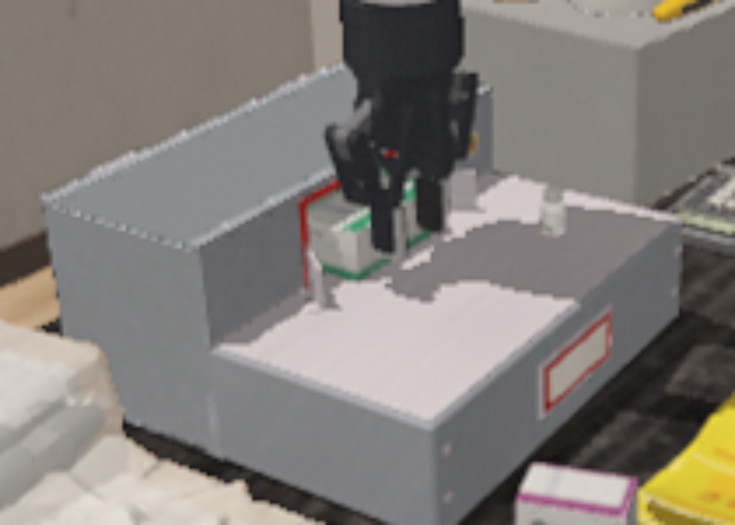

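The carton is square in the doorway (centre about (365,230)) and entering past the left jamb. I continue the push, slowly near the header.

servo_tool:
  commands:
    - [[5,0,0],0,40]
    - [[5,0,0],0,40]
    - [[4,0,0],0,40]
    - [[4,0,0],0,40]
    - [[2,0,0],0,40]
    - [[0,0,0],0,40]

```text
time_s: 14.4
eef_pos: [0.524, 0.2326, 0.1193]
eef_rot: [-0.0, 0.999, 0.039, 0.0]
wrist_force: [0.8, -0.3, 0.3]
opening: 0.471
grasp_force: 0.0
```

```bash
python3 - <<'E'
from h import *; from bench import ctrl
state(ctrl)
c=ctrl.camera('side'); t=ctrl.camera('top')['color']
a=cv2.resize(c['color'][160:270,160:300],None,fx=3,fy=3); b=cv2.resize(t[85:195,160:300],None,fx=3,fy=3)
cv2.imwrite('pics/s4.png',np.vstack([a,b])[:600,:,::-1])
E
```

```text
t 14.4 world [0.524  0.2326 0.1193] box [-20.9   1.2] head-YAW 0.0004 tilt [ 2.e-04  0.e+00 -1.e+00] F [ 0.76 -0.29  0.31] open 40.18429282852211
```

View pics/s4.png

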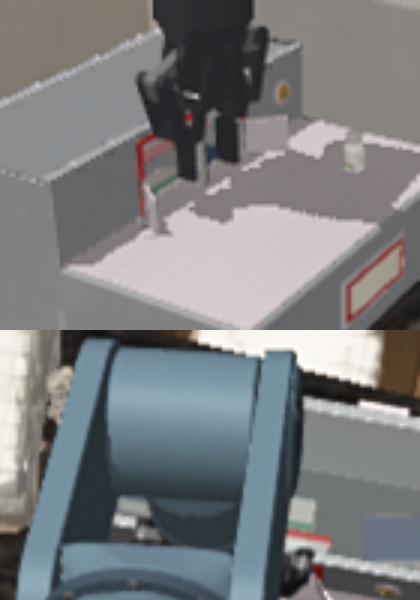

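The side crop shows the fingers at the doorway with the carton almost entirely inside; only its green lower edge shows at about (165,188). I push 4 mm more, faster, and then check whether it tipped.

servo_tool:
  commands:
    - [[4,0,0],0,40]
    - [[0,0,0],0,40]
    - [[0,0,0],0,40]

```text
time_s: 14.88
eef_pos: [0.5278, 0.2329, 0.1193]
eef_rot: [0.0, 0.999, 0.039, -0.0]
wrist_force: [-0.2, -0.4, -0.2]
opening: 0.467
grasp_force: 0.0
```

```bash
python3 - <<'E'
from h import *; from bench import ctrl
state(ctrl)
for n in('top','side'):
    c=ctrl.camera(n); P=cloud(c); b=tobox(P); g=green(c)&(abs(b[...,1])<62)&(b[...,0]>-60)&(b[...,0]<125)
    q=np.c_[b[g],P[g][:,2]*1000]; print(n,g.sum(),np.percentile(q,[5,50,95],axis=0).round())
a=cv2.resize(c['color'][170:240,190:260],None,fx=6,fy=6); cv2.imwrite('pics/s5.png',a[:,:,::-1])
E
```

```text
t 14.88 world [0.5278 0.2329 0.1193] box [-17.2   1.2] head-YAW 0.0005 tilt [-1.e-04 -0.e+00 -1.e+00] F [-0.2  -0.42 -0.24] open 39.896615517406936Traceback (most recent call last):
  File "<stdin>", line 5, in <module>
    return _quantile_unchecked(
        a, q, axis, out, overwrite_input, method, keepdims, weights)
    return _ureduce(a,
                    func=_quantile_ureduce_func,
    ...<5 lines>...
                    overwrite_input=overwrite_input,
                    method=method)
    r = func(a, **kwargs)
    result = _quantile(arr,
                       quantiles=q,
    ...<2 lines>...
                       out=out,
                       weights=wgt)
    slices_having_nans = np.isnan(arr[-1, ...])
                                  ~~~^^^^^^^^^
IndexError: index -1 is out of bounds for axis 0 with size 0
```

servo_tool:
  commands:
    - [[-10,0,0],0,40]
    - [[-20,0,0],0,40]
    - [[-30,0,0],0,40]
    - [[-30,0,0],0,40]
    - [[-20,0,-20],0,40]
    - [[0,0,-40],0,40]
    - [[0,0,-40],0,40]
    - [[0,40,-30],0,40]
    - [[0,45,0],0,40]
    - [[0,45,0],0,40]
    - [[0,45,0],0,40]
    - [[0,45,0],0,40]
    - [[0,45,0],0,40]
    - [[0,45,0],0,40]
    - [[0,30,0],0,40]
    - [[0,0,0],0,40]

```text
time_s: 16.92
eef_pos: [0.4439, -0.1159, 0.2491]
eef_rot: [0.0, 0.999, 0.037, -0.0]
wrist_force: [0.0, 1.3, -0.3]
opening: 0.469
grasp_force: 0.0
```

```bash
python3 - <<'E'
from h import *; from bench import ctrl
state(ctrl)
c=ctrl.camera('side')['color']; t=ctrl.camera('top')['color']
a=cv2.resize(c[165:265,130:310],None,fx=3,fy=3); b=cv2.resize(t[90:190,160:340],None,fx=3,fy=3)
cv2.imwrite('pics/s6.png',np.vstack([a,b])[:,:,::-1])
E
```

```text
t 16.93 world [ 0.4439 -0.1159  0.2491] box [-127.6 -340.1] head-YAW -0.0026 tilt [-3.e-04 -0.e+00 -1.e+00] F [ 0.    1.29 -0.31] open 40.07035784332616
```

View pics/s6.png

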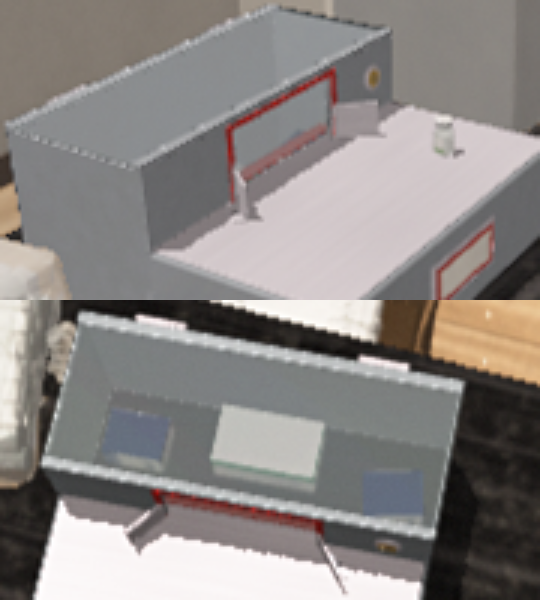

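The carton lies flat in the bin at (265,445) in the top half, the vial is still at (443,135) in the side half, and the flap's lip is at the sill, about (290,155). I let it settle and compare the flap and vial with the first pictures.

servo_tool:
  commands:
    - [[0,0,0],0,40]
    - [[0,0,0],0,40]
    - [[0,0,0],0,40]
    - [[0,0,0],0,40]
    - [[0,0,0],0,40]
    - [[0,0,0],0,40]
    - [[0,0,0],0,40]
    - [[0,0,0],0,40]

```text
time_s: 18.02
eef_pos: [0.4444, -0.1146, 0.2493]
eef_rot: [-0.0, 0.999, 0.039, -0.0]
wrist_force: [0.1, 1.1, -0.3]
opening: 0.467
grasp_force: 0.0
```

```bash
python3 - <<'E'
from h import *; from bench import ctrl
for n,boxes in {'side':{'flap':(185,235,200,245),'vial':(200,222,268,290),'purple':(280,340,262,350)},'top':{'flap':(150,170,205,275),'vial':(196,220,255,280),'purple':(235,310,130,175)}}.items():
    c=ctrl.camera(n)['color']; d=np.load(n+'0.npz')['color']; D=abs(c.astype(int)-d).max(-1)
    for k,(a,b,e,f) in boxes.items(): print(n,k,(D[a:b,e:f]>40).sum(),D[a:b,e:f].size)
    if n=='side': s=np.hstack([cv2.resize(i[180:235,195:260],None,fx=6,fy=6) for i in (d,c)]); cv2.imwrite('pics/s7.png',s[:,:,::-1])
E
```

```text
side flap 100 2250
side vial 0 484
side purple 0 5280
top flap 16 1400
top vial 0 600
top purple 2 3375
```

View pics/s7.png

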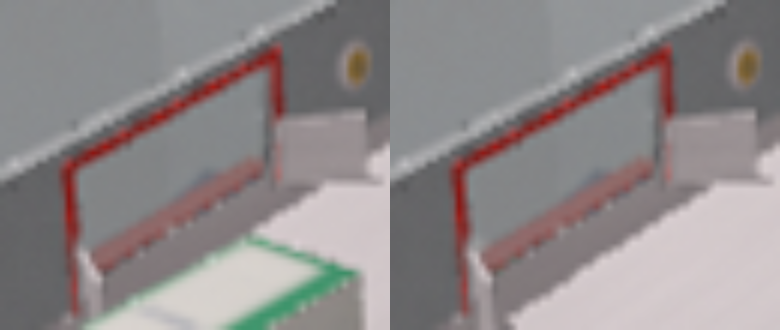

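The before and after crops show the same flap lip line, from (95,265) to (260,165) in each, so the flap is fully shut. The vial and the purple carton have not moved.

```bash
python3 -c "
from bench import ctrl
print(ctrl.hand_in())"
```

```text
the job is handed in; nothing more can be done
None
```

I slid the green-and-white carton to the doorway and pushed it through the flap. It lies flat in the bin with the flap shut, the shelf vial and purple carton have not moved, and the job was handed in at about 18 s; I did not compare the two desk vials separately.

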